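# Lay out the lapping kit in reverse order

## Robot

A 7-joint arm with a two-finger parallel gripper is mounted at the origin on a cart in front of the work surface, level with it; the furniture and walls round the work are solid. World frame = base frame: x ahead of the robot, y to its left, z up, the work surface at z = 0. Lengths are in m, angles in rad, forces in N, time in s.
With the tool pointing down it reaches from about 0.425 to 0.875 m from the base axis. Payload 8.4 kg.
Tool frame: the origin (TCP) lies midway between the tips of the shut fingers; the grasp point (between the pads) lies 19 mm behind it; z points along the fingers, x is the direction in which the jaws open and shut, and the axes are right-handed (so a half turn about z gives the same grasp; the last joint's range is limited). The gripper opens to 85 mm and grips with 20 to 120 N. Pads are 22 mm wide; open, the fingers measure 114 mm over their backs; the gripper's body (76 mm by 85 mm) begins 54 mm behind the grasp point. The pads swing forward as they close: fully open they stand 13 mm farther back than shut.
Start: joints at [-1.29, 0.333, 0.04, 1.465, -0.013, 1.343, -0.059], TCP at [0.241, 0.604, 0.231] pointing down, gripper open.
Joint ranges: [-2.58, 2.58], [-0.38, 2.09], [-1.3, 1.39], [0.25, 2.4], [-1.5, 4.64], [0.08, 2.09], [-2.65, 2.65]. Speed limits (rad/s): [2.22, 2.22, 2.79, 2.79, 3.14, 3.14, 3.14].

## Interface

Orientations are given as a 3x3 rotation matrix whose columns are the frame's x, y, z axes.
In Python, from rig import manip gives the robot as it stands.
- The arm moves only by the tool move_arm, never from a script. Its argument "rows" is a list of rows, each a list of 5 numbers: the finger opening in cm, from 0 to 8.54, then the shift along the tool's x, y, z in cm, then the turn about the tool's z in rad. A call has 1 to 20 rows; each row shifts and turns the pose as measured when the row begins, along the tool's axes as they then stand; what a row does not reach is not made up. A row lasts 1/8 s, in which the tool goes at most 62.5 mm and 10.7 degrees, less where a joint would pass 70% of its speed; a pose out of reach is approached as far as the arm can. A call with a gripper value outside its range is refused whole. The fingers move at their own pace and stop on an object; "newtons" is the grip in N (left out, the last holds). Time passes only in rows, so rows that do not move let the fingers close. It gives the time, the measured TCP pose, the force and the opening at its end, in the units of the state.
- manip.get_state(): the state, without advancing time (a new reading comes with each control period).
- manip.read_camera(name): name is "scene" or "top"; returns (picture, depth): 384x512x3 uint8, red, green, blue; 384x512 float32, m along the optical axis (not along the pixel's ray), 0 where there is no reading.
- manip.camera_params(name): a dict with "mtx" (3x3 intrinsics, pixels), "dist_coeffs" ([k1, k2, p1, p2, k3] as OpenCV has them; the pictures are not rectified), "R" (3x3) and "t" (3): a world point X has camera coordinates R X + t. Camera axes: x right, y down, z forward; pixel columns grow to the right and rows downward; lengths in m; the calibration is good to about 2 mm. A picture is of the moment at which its call begins. camera_params takes no time and is no camera call.
- manip.job_done(): hands the job in, once; it reports no verdict.
The state is a dict: "t": time; "qpos": joint angles; "qd": joint speeds; "effort": joint torques, N m; "tcp_pos": TCP position; "tcp_rot": TCP orientation; "contact_force": force on the tool from outside, world axes, zero at the start; "moment": the same for the moment, N m; "width": finger opening in m.
Only numpy, scipy, OpenCV 4.12 (cv2) and the standard library are available. Lean on these libraries where they do the work, as an engineer would, in place of code of your own. Each camera call takes 0.05 s, during which the arm holds its last target.

## Task

The lapping kit (two dropper bottles and two knob weights) stands in a row in the coloured inserts of the storage rack. Move all four into the pockets of the white working rack, one to a pocket, in reverse order, because the next run is worked from the other end: what stands leftmost in storage goes into the rightmost pocket, and so on. Do not knock any of them over, and leave each standing upright on the floor of its pocket.

Things in the scene. Friction and masses are not known exactly. Their poses are not given: they have to be found in the camera images.
- dropper_white: A small brown dropper bottle with a white dropper cap, standing upright: round body 29 mm in diameter and 44 mm high, above it the narrower cap up to 92 mm; about 40 g. Grip it round the brown body. Origin: centre of the underside, z up; its yaw does not matter. At the start it stands in the red insert.
- dropper_black: A small brown dropper bottle with a black dropper cap, standing upright: round body 29 mm in diameter and 44 mm high, above it the narrower cap up to 92 mm; about 40 g. Grip it round the brown body. Origin: centre of the underside, z up; its yaw does not matter. At the start it stands in the yellow insert.
- weight_brass: A yellow brass knob weight, standing upright: round body 36 mm in diameter with straight sides from the underside up to 26 mm, above that it narrows to a small knob, 46 mm high in all; about 200 g. Grip it round the straight body. Origin: centre of the underside, z up; its yaw does not matter. At the start it stands in the blue insert.
- weight_steel: A grey steel knob weight, standing upright: round body 28 mm in diameter with straight sides from the underside up to 20 mm, above that it narrows to a small knob, 40 mm high in all; about 120 g. Grip it round the straight body. Origin: centre of the underside, z up; its yaw does not matter. At the start it stands in the green insert.
- insert_red: The red square insert in the storage rack, an open tray 62 x 62 mm, 7 mm high, wall 3 mm, floor 3 mm above its own underside, fixed. It marks the place in the row where the white-capped bottle stood at the start. Origin: centre of the underside; axes parallel to the rack's.
- insert_yellow: The yellow square insert in the storage rack, an open tray 62 x 62 mm, 7 mm high, wall 3 mm, floor 3 mm above its own underside, fixed. It marks the place in the row where the black-capped bottle stood at the start. Origin: centre of the underside; axes parallel to the rack's.
- insert_blue: The blue square insert in the storage rack, an open tray 62 x 62 mm, 7 mm high, wall 3 mm, floor 3 mm above its own underside, fixed. It marks the place in the row where the brass weight stood at the start. Origin: centre of the underside; axes parallel to the rack's.
- insert_green: The green square insert in the storage rack, an open tray 62 x 62 mm, 7 mm high, wall 3 mm, floor 3 mm above its own underside, fixed. It marks the place in the row where the steel weight stood at the start. Origin: centre of the underside; axes parallel to the rack's.
- rack_store: Storage rack, fixed: flat bare-metal plate 80 (x) by 312 (y) by 3 mm, a dark 10 mm stop at each end. Holds the four inserts in changing order, centres at y = -112.5, -37.5, 37.5, 112.5 mm, x = 0; insert rims 10 mm above the bench, floors 6 mm. Origin: centre of the underside; y to the robot's left within 0.1 rad, x away from it. Either rack may be the nearer one.
- rack_use: Working rack, fixed, empty at first: white plastic plate 80 (x) by 300 (y) by 7 mm with four square pockets with black floors, 56 x 56 mm, 4 mm deep (floor 3 mm above the bench), in a row with centres at y = -112.5, -37.5, 37.5, 112.5 mm, x = 0. Origin: centre of the underside; y to the robot's left within 0.1 rad, x away from it.

How it is judged:
By the outcome, as a careful person would: the job done as asked, in the order asked, and still so for the second after the job is handed in, with the robot touching nothing.
It also fails if it takes over 102 s, if anything falls off the work surface, if the arm or the gripper's body presses on something with over 40 N, if the wrist force passes 120 N, or if a joint passes its speed limit or range.

## Working session

There is one attempt and no reset: what is moved stays moved. The work goes in short steps, Python scripts to look and compute and a tool call to move; the robot and the scene stay as the last step left them, time stands still between calls to the robot, and variables do not carry over. Pictures are saved under pics/ and viewed, and the job is handed in when it is done.

Besides the shell and the picture viewer there is one more tool, called after "Call:" as a command line: name --pt "numbers of a row" for each row, then --argument value for the rest. move_arm: Moves the arm, as the interface text tells. Its arguments: {"type":"object","properties":{"rows":{"type":"array","items":{"type":"array","items":{"type":"number"}}},"newtons":{"type":"number"}},"required":["rows"]}

```bash
ls; mkdir -p pics; python3 - <<'E'
from rig import manip
import cv2,numpy as np
s=manip.get_state()
print(s)
for n in("scene","top"):
    im,d=manip.read_camera(n)
    cv2.imwrite(f"pics/{n}0.png",im[:,:,::-1]); np.savez(f"pics/{n}0.npz",im=im,d=d)
    print(manip.camera_params(n))
E
```

```text
pics
{'t': 0.0, 'qpos': array([-1.29014741,  0.33389205,  0.03985548,  1.46630007, -0.0133634 ,
        1.34328673, -0.05852053]), 'qd': array([-2.98074716e-04,  1.19180833e-03,  1.19572315e-03, -2.84634296e-03,
       -9.55454143e-05,  5.74466591e-04, -9.37935467e-04]), 'effort': array([-6.86726489e-04, -6.58537889e+01,  1.36501975e+00, -4.05578578e+01,
        1.67193788e-02,  1.23551191e-02, -7.89967515e-06]), 'tcp_pos': array([0.24086367, 0.60322543, 0.23041911]), 'tcp_rot': array([[ 3.70791418e-01,  9.28716051e-01, -4.69720247e-04],
       [ 9.28714766e-01, -3.70791689e-01, -1.55147342e-03],
       [-1.61504663e-03,  1.39036900e-04, -9.99998686e-01]]), 'contact_force': array([-0.4891693 , -0.19439452, -0.06190742]), 'moment': array([ 0.03415853, -0.05593233,  0.02017482]), 'width': 0.08553387490954084}
{'mtx': array([[441.84489546,   0.        , 247.85972737],
       [  0.        , 441.84489546, 191.99403014],
       [  0.        ,   0.        ,   1.        ]]), 'dist_coeffs': array([-0.02133984,  0.        ,  0.        ,  0.        ,  0.        ]), 'R': array([[ 0.64043403, -0.76781492, -0.01744977],
       [-0.37780463, -0.2951825 , -0.87757105],
       [ 0.66866128,  0.56861897, -0.47912896]]), 't': array([-0.27450829,  0.28060605,  0.46667228])}
{'mtx': array([[391.78341278,   0.        , 257.61971965],
       [  0.        , 391.78341278, 189.60082199],
       [  0.        ,   0.        ,   1.        ]]), 'dist_coeffs': array([-0.07926555,  0.        ,  0.        ,  0.        ,  0.        ]), 'R': array([[ 0.0214516 , -0.99950056,  0.02320458],
       [-0.99577553, -0.0234328 , -0.08878065],
       [ 0.08928006, -0.02120206, -0.99578087]]), 't': array([0.07613776, 0.57275732, 0.83802232])}
```

View pics/scene0.png

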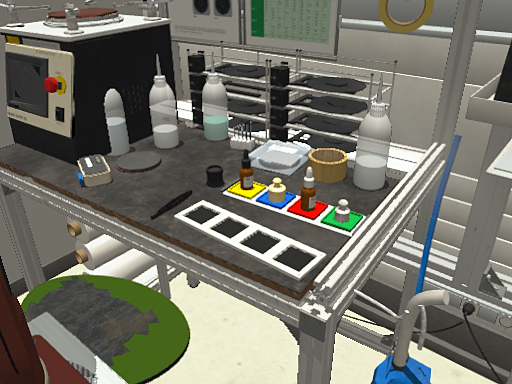

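View pics/top0.png

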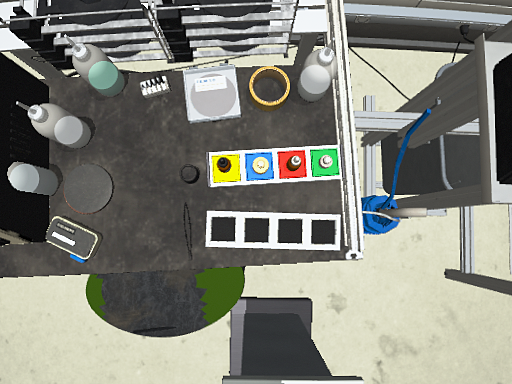

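The top view, with left = +y, shows the storage rack farther away. From left to right it holds yellow/black (225,165), blue/brass (260,163), red/white (292,160) and green/steel (325,160). The working rack is nearer, with pockets at (223,229), (257,230), (290,231) and (323,231). Next I'll measure positions.

```bash
cat > h.py <<'E'
import cv2,numpy as np
from rig import manip
def ray(name,uv,z):
    p=manip.camera_params(name);K=p["mtx"];R=p["R"];t=p["t"]
    u=cv2.undistortPoints(np.array(uv,float).reshape(-1,1,2),K,p["dist_coeffs"]).reshape(-1,2)
    d=np.c_[u,np.ones(len(u))]@R; c=-R.T@t
    return c+d*((z-c[2])/d[:,2])[:,None]
def cloud(name,d):
    p=manip.camera_params(name);h,w=d.shape
    g=np.stack(np.meshgrid(np.arange(w),np.arange(h)),-1).reshape(-1,1,2).astype(float)
    u=cv2.undistortPoints(g,p["mtx"],p["dist_coeffs"]).reshape(-1,2)
    X=(np.c_[u,np.ones(len(u))]*d.reshape(-1,1)-p["t"])@p["R"]
    return X.reshape(h,w,3)
E
python3 - <<'E'
from h import *
f=np.load("pics/top0.npz");im,d=f["im"],f["d"];X=cloud("top",d)
g=im.astype(int).copy();dark=(g.max(2)<60)
# pockets
n,l,st,c=cv2.connectedComponentsWithStats(dark[205:255,200:350].astype(np.uint8))
for i in range(1,n):
    if st[i,4]>200:
        m=np.zeros(dark.shape,bool);m[205:255,200:350]=l==i
        cnt=cv2.findContours(m.astype(np.uint8),0,1)[0][0]
        print(c[i]+[200,205],st[i],ray("top",[c[i]+[200,205]],.005)[0].round(4),"depth z",np.median(X[m][:,2]).round(4),X[m][:,:2].mean(0).round(4))
white=(g.min(2)>170)
n,l,st,c=cv2.connectedComponentsWithStats(((white|dark)[205:255,200:350]).astype(np.uint8))
hsv=cv2.cvtColor(im,cv2.COLOR_RGB2HSV).astype(int)
for nm,h0 in(("yellow",30),("blue",108),("red",0),("green",70)):
    m=(abs((hsv[...,0]-h0+90)%180-90)<10)&(hsv[...,1]>190)&(hsv[...,2]>60);m[:145]=0;m[192:]=0;m[:,:200]=0;m[:,345:]=0
    cnts=cv2.findContours(m.astype(np.uint8),0,1)[0];cn=max(cnts,key=cv2.contourArea)
    r=cv2.minAreaRect(cn);print(nm,r,ray("top",[r[0]],.010)[0].round(4))
# objects by height
for nm,(u,v) in dict(black=(225,165),brass=(260,163),white=(292,160),steel=(325,160)).items():
    P=X[v-22:v+22,u-17:u+17].reshape(-1,3)
    for a,b in((.02,.03),(.03,.05),(.05,.07),(.07,.1)):
        q=P[(P[:,2]>a)&(P[:,2]<b)]
        if len(q):print(nm,a,b,len(q),q.mean(0).round(4),q.min(0).round(4),q.max(0).round(4))
b=cv2.resize(im[135:260,195:365],None,fx=4.5,fy=4.5,interpolation=2)
cv2.imwrite("pics/crop.png",b[:,:,::-1])
s=np.load("pics/scene0.npz");sc=s["im"]
cv2.imwrite("pics/crops.png",cv2.resize(sc[130:290,160:380],None,fx=3.5,fy=3.5)[:,:,::-1])
E
```

```text
[222.94619666 228.81447124] [ 11  12  24  24 539] [0.483 0.164 0.005] depth z 0.0025 [0.483  0.1642]
[256.44274809 229.89885496] [ 45  13  24  24 524] [0.4823 0.0893 0.005 ] depth z 0.0025 [0.4823 0.0893]
[289.75138122 230.95027624] [ 78  14  24  24 543] [0.4814 0.0147 0.005 ] depth z 0.0025 [0.4814 0.0149]
[322.51538462 231.41153846] [112  15  23  24 520] [ 0.4818 -0.0592  0.005 ] depth z 0.0022 [ 0.4818 -0.0591]
yellow ((225.7035675048828, 168.05311584472656), (26.67411994934082, 26.940195083618164), 86.18592071533203) [0.6191 0.1615 0.01  ]
blue ((259.1344909667969, 166.1138153076172), (26.49151039123535, 26.49151039123535), 85.2363510131836) [0.6254 0.0864 0.01  ]
red ((291.8861999511719, 164.0655059814453), (26.424909591674805, 26.77724266052246), 86.633544921875) [0.6319 0.0125 0.01  ]
green ((324.25, 162.25), (26.01385498046875, 26.307466506958008), 86.633544921875) [ 0.638  -0.0611  0.01  ]
black 0.02 0.03 12 [0.614  0.1609 0.0257] [0.6097 0.1511 0.0207] [0.6278 0.1727 0.03  ]
black 0.03 0.05 32 [0.6166 0.1623 0.0438] [0.6098 0.1508 0.0326] [0.6377 0.1782 0.0498]
black 0.05 0
[... 286 characters left out ...]
0.036 ] [0.6088 0.0675 0.0301] [0.6423 0.1027 0.0499]
brass 0.05 0.07 27 [0.6264 0.0848 0.0516] [0.6174 0.0771 0.0501] [0.6325 0.0901 0.0542]
white 0.02 0.03 8 [0.6229 0.0192 0.0265] [0.6164 0.005  0.0233] [0.6357 0.0254 0.0284]
white 0.03 0.05 35 [0.6239 0.0169 0.043 ] [ 0.6168 -0.0022  0.0311] [0.6437 0.0262 0.0499]
white 0.05 0.07 52 [0.6261 0.0151 0.0548] [ 6.188e-01 -1.000e-04  5.010e-02] [0.6431 0.0236 0.0697]
white 0.07 0.1 70 [0.6296 0.0131 0.0827] [0.622  0.0022 0.0713] [0.6393 0.0213 0.0985]
steel 0.02 0.03 74 [ 0.6369 -0.0588  0.0263] [ 0.6256 -0.0758  0.0202] [ 0.6519 -0.048   0.0295]
steel 0.03 0.05 57 [ 0.6387 -0.061   0.0442] [ 0.6286 -0.0698  0.0305] [ 0.6466 -0.052   0.0478]
```

View pics/crop.png

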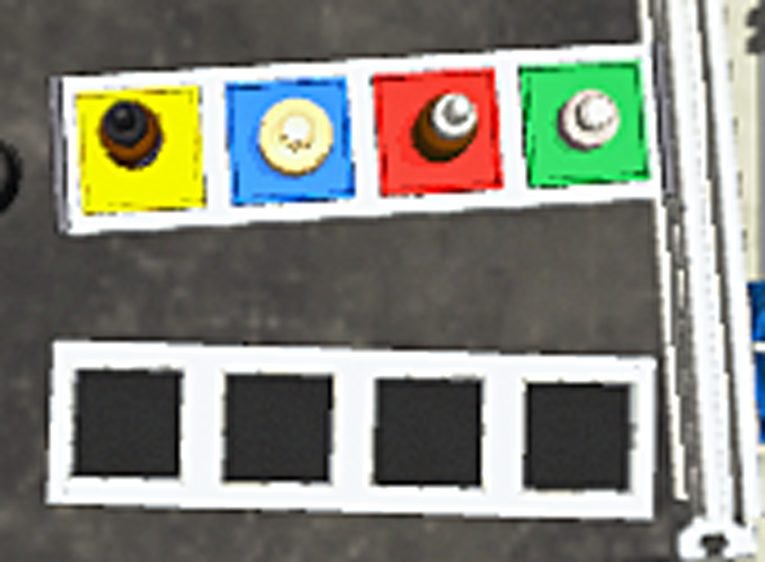

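View pics/crops.png

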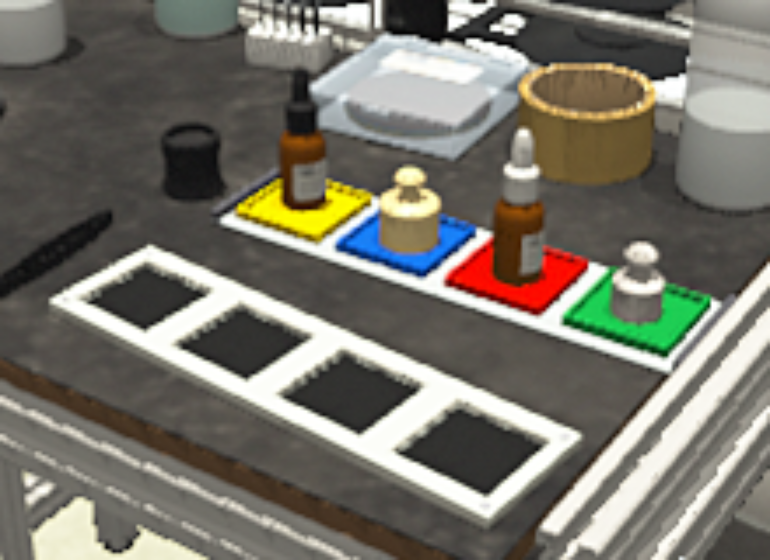

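```bash
cat >> h.py <<'E'
def rows(goal,yaw,n,g=8.5):
    s=manip.get_state();R=s["tcp_rot"].copy();p=s["tcp_pos"]
    a=np.arctan2(R[1,0],R[0,0]);dt=((yaw-a+np.pi/2)%np.pi-np.pi/2)/n;st=(np.array(goal)-p)/n
    out=[]
    for i in range(n):
        b=a+dt*i
        ex=np.array([np.cos(b),np.sin(b),0]);ey=np.array([np.sin(b),-np.cos(b),0])
        out.append([g]+[round(x,1+(abs(x)<1)) for x in (st@ex*100,st@ey*100,-st[2]*100)]+[round(-dt,3)])
    print("t",s["t"].round(2),"p",p.round(4),"yaw",a.round(3),"w",s["width"].round(4),"F",s["contact_force"].round(1));print(out)
E
python3 -c "
from h import *
rows((.6235,.165,.2),0,14)"
```

```text
Traceback (most recent call last):
  File "h.py", line 22, in rows
    print("t",s["t"].round(2),"p",p.round(4),"yaw",a.round(3),"w",s["width"].round(4),"F",s["contact_force"].round(1));print(out)
              ^^^^^^^^^^^^
AttributeError: 'float' object has no attribute 'round'
```

```bash
sed -i 's/s\["t"\].round(2)/round(s["t"],2)/;s/s\["width"\].round(4)/round(float(s["width"]),4)/' h.py
python3 -c "
from h import *
rows((.6235,.165,.2),0,14)"
```

```text
t 0.1 p [0.2409 0.6033 0.2305] yaw 1.191 w 0.0851 F [ 1.1 -0.8  0.3]
[[8.5, np.float64(-1.9), np.float64(3.7), np.float64(0.22), np.float64(0.085)], [8.5, np.float64(-1.6), np.float64(3.8), np.float64(0.22), np.float64(0.085)], [8.5, np.float64(-1.2), np.float64(4.0), np.float64(0.22), np.float64(0.085)], [8.5, np.float64(-0.9), np.float64(4.1), np.float64(0.22), np.float64(0.085)], [8.5, np.float64(-0.55), np.float64(4.1), np.float64(0.22), np.float64(0.085)], [8.5, np.float64(-0.2), np.float64(4.2), np.float64(0.22), np.float64(0.085)], [8.5, np.float64(0.15), np.float64(4.2), np.float64(0.22), np.float64(0.085)], [8.5, np.float64(0.51), np.float64(4.1), np.float64(0.22), np.float64(0.085)], [8.5, np.float64(0.86), np.float64(4.1), np.float64(0.22), np.float64(0.085)], [8.5, np.float64(1.2), np.float64(4.0), np.float64(0.22), np.float64(0.085)], [8.5, np.float64(1.5), np.float64(3.9), np.float64(0.22), np.float64(0.085)], [8.5, np.float64(1.9), np.float64(3.7), np.float64(0.22), np.float64(0.085)], [8.5, np.float64(2.2), np.float64(3.5), np.float64(0.22), np.float64(0.085)], [8.5, np.float64(2.5), np.float64(3.4), np.float64(0.22), np.float64(0.085)]]
```

Call:
move_arm --pt "8.5 -1.9 3.7 0.2 0.085" --pt "8.5 -1.6 3.8 0.2 0.085" --pt "8.5 -1.2 4.0 0.2 0.085" --pt "8.5 -0.9 4.1 0.2 0.085" --pt "8.5 -0.5 4.1 0.2 0.085" --pt "8.5 -0.2 4.2 0.2 0.085" --pt "8.5 0.2 4.2 0.2 0.085" --pt "8.5 0.5 4.1 0.2 0.085" --pt "8.5 0.9 4.1 0.2 0.085" --pt "8.5 1.2 4.0 0.2 0.085" --pt "8.5 1.5 3.9 0.2 0.085" --pt "8.5 1.9 3.7 0.2 0.085" --pt "8.5 2.2 3.5 0.2 0.085" --pt "8.5 2.5 3.4 0.2 0.085" --pt "8.5 0 0 0 0" --newtons 40

```text
t: 1.98
tcp_pos: [0.6273, 0.1424, 0.1957]
tcp_rot: [[0.999, -0.036, -0.008], [-0.036, -0.999, -0.009], [-0.008, 0.009, -1.0]]
contact_force: [-0.6, 0.2, -0.1]
width: 0.0848
```

Call:
move_arm --pt "8.5 -0.3 -1.1 0 -0.036" --pt "8.5 0 -1.1 0 0" --pt "8.5 0 0 0 0" --pt "8.5 0 0 0 0"

```text
t: 2.48
tcp_pos: [0.6224, 0.1705, 0.1949]
tcp_rot: [[1.0, 0.01, -0.01], [0.01, -1.0, -0.007], [-0.01, 0.007, -1.0]]
contact_force: [-0.5, 0.1, -0.0]
width: 0.0851
```

```bash
python3 - <<'E'
from h import *
for n in("scene","top"):
    im,d=manip.read_camera(n);cv2.imwrite(f"pics/{n}1.png",im[:,:,::-1])
s=manip.get_state();print(s["tcp_pos"],s["tcp_rot"],s["qd"])
E
```

```text
[0.62255031 0.17028089 0.19492799] [[ 0.99991034  0.00911456 -0.00980991]
 [ 0.00904339 -0.99993265 -0.00727432]
 [-0.00987556  0.00718495 -0.99992542]] [ 0.00769224 -0.00104245  0.00675    -0.00118526  0.00168757 -0.00011738
  0.00041222]
```

View pics/scene1.png

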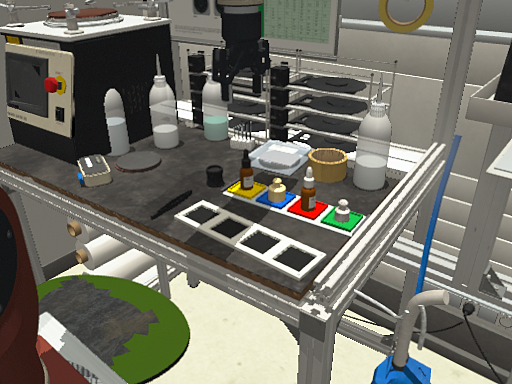

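View pics/top1.png

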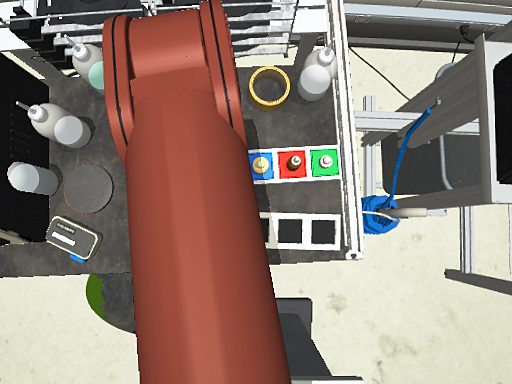

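Call:
move_arm --pt "8.5 0.1 0.5 2.0 0.009" --pt "8.5 0 0 2.0 0" --pt "8.5 0 0 2.0 0" --pt "8.5 0 0 1.0 0" --pt "8.5 0 0 0 0" --pt "8.5 0 0 0 0"

```text
t: 3.32
tcp_pos: [0.6223, 0.161, 0.1189]
tcp_rot: [[1.0, -0.005, -0.011], [-0.005, -1.0, -0.009], [-0.011, 0.009, -1.0]]
contact_force: [0.0, -0.4, -0.3]
width: 0.0852
```

```bash
python3 - <<'E'
from h import *
im,d=manip.read_camera("scene");cv2.imwrite(f"pics/s2.png",cv2.resize(im[60:220,180:400],None,fx=3.5,fy=3.5)[:,:,::-1])
rows((.6235,.165,.107),0,1)
E
```

```text
t 3.38 p [0.6223 0.161  0.119 ] yaw -0.005 w 0.0844 F [ 0.1 -0.6  0.5]
[[8.5, np.float64(0.12), np.float64(-0.4), np.float64(1.2), np.float64(-0.005)]]
```

View pics/s2.png

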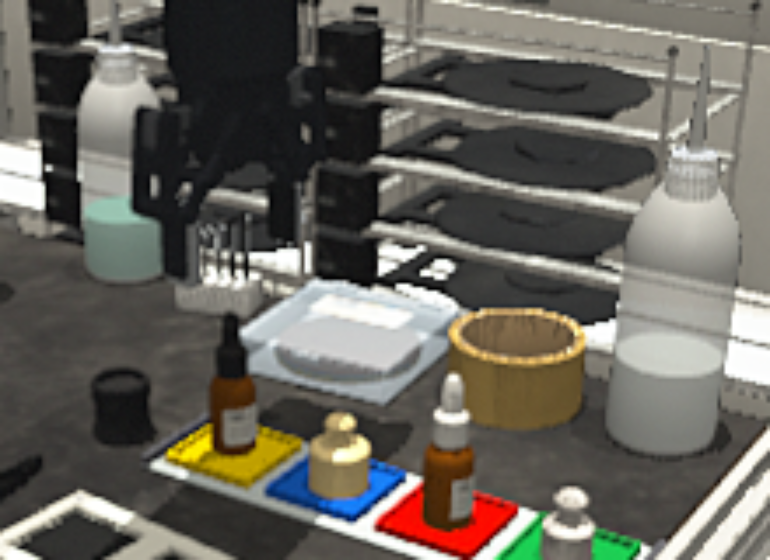

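Call:
move_arm --pt "8.5 0.2 -0.35 0 0" --pt "8.5 0 0 0 0" --pt "8.5 0 0 0 0"

```text
t: 3.75
tcp_pos: [0.6253, 0.1653, 0.1204]
tcp_rot: [[1.0, -0.005, -0.009], [-0.005, -1.0, -0.008], [-0.009, 0.008, -1.0]]
contact_force: [0.4, 0.9, -0.3]
width: 0.0851
```

Call:
move_arm --pt "8.5 0 0 1.5 0" --pt "8.5 0 0 1.5 0" --pt "8.5 0 0 1.5 0" --pt "8.5 0 0 1.5 0" --pt "8.5 0 0 1.5 0" --pt "8.5 0 0 0.8 0" --pt "8.5 0 0 0 0" --pt "8.5 0 0 0 0"

```text
t: 4.75
tcp_pos: [0.6236, 0.1641, 0.03]
tcp_rot: [[1.0, -0.005, -0.011], [-0.005, -1.0, -0.009], [-0.011, 0.009, -1.0]]
contact_force: [-0.0, -0.6, -0.2]
width: 0.0849
```

Call:
move_arm --pt "8.5 0 -0.05 0.2 0" --pt "8.5 0 0 0 0" --pt "2.0 0 0 0 0" --pt "2.0 0 0 0 0" --pt "2.0 0 0 0 0" --pt "2.0 0 0 0 0" --pt "2.0 0 0 0 0" --pt "2.0 0 0 0 0" --newtons 30

```text
t: 5.75
tcp_pos: [0.6246, 0.165, 0.0296]
tcp_rot: [[1.0, -0.005, -0.009], [-0.005, -1.0, -0.008], [-0.009, 0.008, -1.0]]
contact_force: [0.8, -0.6, 0.7]
width: 0.0276
```

```bash
python3 - <<'E'
from h import *
im,d=manip.read_camera("scene");cv2.imwrite(f"pics/s3.png",cv2.resize(im[60:220,180:400],None,fx=3.5,fy=3.5)[:,:,::-1])
rows((.6235,.165,.12),0,1)
E
```

```text
t 5.8 p [0.6246 0.165  0.0296] yaw -0.005 w 0.0274 F [-0.5 -0.4  0.5]
[[8.5, np.float64(-0.11), np.float64(0.0), np.float64(-9.0), np.float64(-0.005)]]
```

View pics/s3.png

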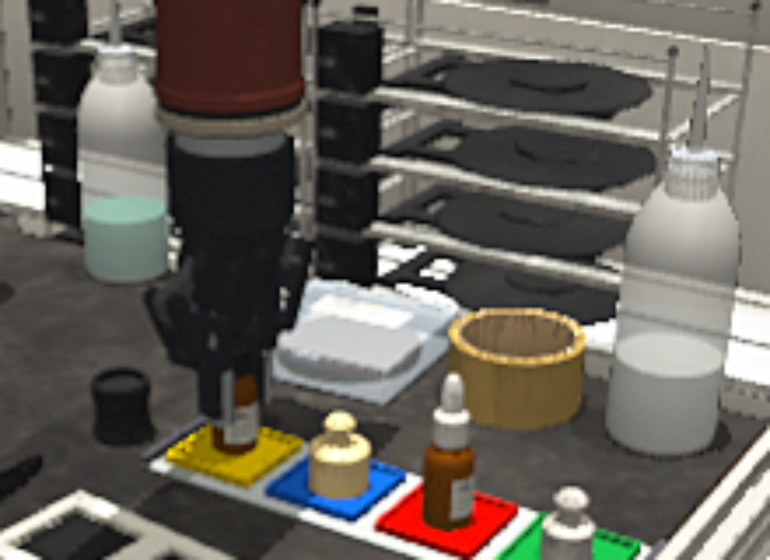

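Call:
move_arm --pt "2.0 0 0 -1.0 0" --pt "2.0 0 0 -2.0 0" --pt "2.0 0 0 -3.0 0" --pt "2.0 0 0 -3.0 0" --pt "2.0 0 0 -2.0 0" --pt "2.0 -1.0 0 -0.8 0" --pt "2.0 -2.0 1.0 0 0" --pt "2.0 -3.0 2.0 0 0" --pt "2.0 -3.0 3.0 0 0" --pt "2.0 -2.5 4.0 0 0" --pt "2.0 -1.6 4.0 0 0" --pt "2.0 -0.6 3.5 0 0" --pt "2.0 0 2.5 0 0" --pt "2.0 0 1.2 0 0" --pt "2.0 0 0 0 0" --pt "2.0 0 0 0 0"

```text
t: 7.8
tcp_pos: [0.478, -0.0487, 0.1607]
tcp_rot: [[1.0, -0.001, -0.006], [-0.001, -1.0, -0.001], [-0.006, 0.001, -1.0]]
contact_force: [0.4, 0.1, 0.0]
width: 0.0277
```

Call:
move_arm --pt "2.0 0.4 0.9 1.0 0" --pt "2.0 0 0 2.0 0" --pt "2.0 0 0 3.0 0" --pt "2.0 0 0 2.5 0" --pt "2.0 0 0 1.5 0" --pt "2.0 0 0 0.5 0" --pt "2.0 0 0 0 0" --pt "2.0 0 0 0 0"

```text
t: 8.8
tcp_pos: [0.4835, -0.0569, 0.0506]
tcp_rot: [[1.0, 0.005, -0.005], [0.005, -1.0, -0.003], [-0.005, 0.003, -1.0]]
contact_force: [-0.6, -0.8, -0.4]
width: 0.0279
```

```bash
python3 - <<'E'
from h import *
im,d=manip.read_camera("scene");cv2.imwrite(f"pics/s4.png",cv2.resize(im[90:290,160:380],None,fx=3,fy=3)[:,:,::-1])
rows((.4815,-.0592,.0268),0,1)
E
```

```text
t 8.85 p [ 0.4836 -0.0568  0.0506] yaw 0.005 w 0.0279 F [ 0.5  0.7 -0.5]
[[8.5, np.float64(-0.21), np.float64(0.23), np.float64(2.4), np.float64(0.005)]]
```

View pics/s4.png

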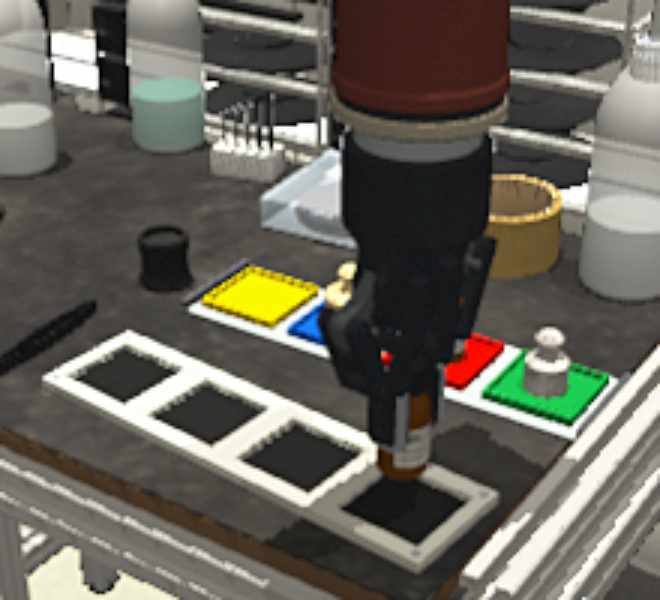

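The bottle is held upright above the right-hand pocket. I'll lower it gently.

Call:
move_arm --pt "2.0 -0.1 0.2 0.7 0" --pt "2.0 0 0 0.7 0" --pt "2.0 0 0 0.4 0" --pt "2.0 0 0 0.1 0" --pt "2.0 0 0 0 0" --pt "2.0 0 0 0 0"

```text
t: 9.6
tcp_pos: [0.483, -0.0589, 0.0311]
tcp_rot: [[1.0, 0.005, -0.003], [0.005, -1.0, -0.002], [-0.003, 0.002, -1.0]]
contact_force: [0.3, 0.2, -0.6]
width: 0.0277
```

Call:
move_arm --pt "2.0 0 0 0.25 0" --pt "2.0 0 0 0.15 0" --pt "2.0 0 0 0.1 0" --pt "2.0 0 0 0.1 0"

```text
t: 10.1
tcp_pos: [0.4834, -0.0587, 0.0262]
tcp_rot: [[1.0, 0.005, -0.003], [0.005, -1.0, -0.001], [-0.003, 0.001, -1.0]]
contact_force: [-10.2, 0.9, 27.0]
width: 0.0274
```

Contact felt (27 N upward), so I'll ease off and release.

Call:
move_arm --pt "2.0 0 0 -0.05 0" --pt "2.0 0 0 0 0" --pt "2.0 0 0 0 0"

```text
t: 10.48
tcp_pos: [0.4836, -0.0587, 0.0269]
tcp_rot: [[1.0, 0.005, -0.003], [0.005, -1.0, -0.001], [-0.003, 0.001, -1.0]]
contact_force: [0.3, 0.5, -0.2]
width: 0.0274
```

Call:
move_arm --pt "4.0 0 0 0 0" --pt "5.5 0 0 0 0" --pt "7.0 0 0 0 0" --pt "8.5 0 0 0 0" --pt "8.5 0 0 -1.0 0" --pt "8.5 0 0 -2.0 0" --pt "8.5 0 0 -3.0 0" --pt "8.5 0 0 -3.0 0" --pt "8.5 0 0 -2.0 0" --pt "8.5 0 0 0 0" --pt "8.5 0 0 0 0"

```text
t: 11.85
tcp_pos: [0.4838, -0.0594, 0.1428]
tcp_rot: [[1.0, 0.003, -0.002], [0.003, -1.0, -0.001], [-0.002, 0.001, -1.0]]
contact_force: [-0.5, 0.2, 0.3]
width: 0.085
```

```bash
python3 - <<'E'
from h import *
im,d=manip.read_camera("scene");cv2.imwrite(f"pics/s5.png",cv2.resize(im[90:290,160:380],None,fx=3,fy=3)[:,:,::-1])
rows((.6256,.0851,.10),0,1)
E
```

```text
t 11.9 p [ 0.4838 -0.0594  0.1427] yaw 0.003 w 0.0853 F [-0.6  0.5  0.6]
[[8.5, np.float64(14.2), np.float64(-14.4), np.float64(4.3), np.float64(0.003)]]
```

View pics/s5.png

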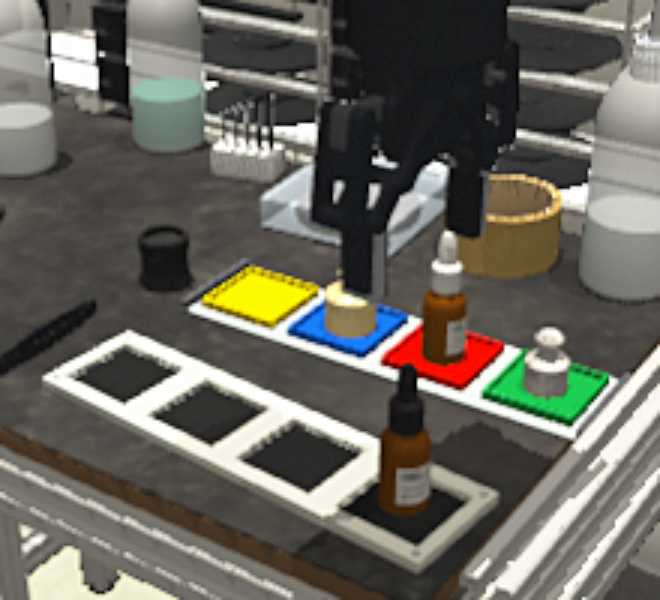

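The black-capped bottle stands in the right-hand pocket, at about (403,470) in the crop. Next is the brass weight.

Call:
move_arm --pt "8.5 1.0 -1.0 0 0" --pt "8.5 2.5 -2.5 0 0" --pt "8.5 3.5 -3.5 0 0" --pt "8.5 3.5 -3.5 0 0" --pt "8.5 2.0 -2.0 0 0" --pt "8.5 0.8 -0.9 0 0" --pt "8.5 0 0 0 0" --pt "8.5 0 0 0 0"

```text
t: 12.9
tcp_pos: [0.6196, 0.0824, 0.1349]
tcp_rot: [[1.0, 0.004, -0.01], [0.004, -1.0, -0.003], [-0.01, 0.003, -1.0]]
contact_force: [0.6, -0.5, -0.3]
width: 0.0853
```

Call:
move_arm --pt "8.5 0.6 -0.3 1.0 0" --pt "8.5 0 0 2.0 0" --pt "8.5 0 0 2.0 0" --pt "8.5 0 0 2.0 0" --pt "8.5 0 0 1.0 0" --pt "8.5 0 0 0 0" --pt "8.5 0 0 0 0"

```text
t: 13.78
tcp_pos: [0.6226, 0.0817, 0.0485]
tcp_rot: [[1.0, -0.001, -0.012], [-0.001, -1.0, -0.003], [-0.012, 0.003, -1.0]]
contact_force: [-0.3, 0.2, 0.5]
width: 0.0853
```

```bash
python3 - <<'E'
from h import *
rows((.6256,.0851,.012),0,1)
E
```

```text
t 13.78 p [0.6226 0.0817 0.0485] yaw -0.001 w 0.0853 F [-0.3  0.2  0.5]
[[8.5, np.float64(0.3), np.float64(-0.34), np.float64(3.7), np.float64(-0.001)]]
```

Call:
move_arm --pt "8.5 0.3 -0.3 0.5 0" --pt "8.5 0.1 -0.1 1.0 0" --pt "8.5 0 0 1.0 0" --pt "8.5 0 0 0.6 0" --pt "8.5 0 0 0.1 0" --pt "8.5 0 0 0 0" --pt "8.5 0 0 0 0"

```text
t: 14.65
tcp_pos: [0.6274, 0.0862, 0.0154]
tcp_rot: [[1.0, -0.001, -0.011], [-0.001, -1.0, -0.002], [-0.011, 0.002, -1.0]]
contact_force: [0.3, 0.5, 0.2]
width: 0.085
```

Call:
move_arm --pt "8.5 -0.1 0.05 0.2 0" --pt "8.5 0 0 0.15 0" --pt "8.5 0 0 0 0" --pt "8.5 0 0 0 0"

```text
t: 15.15
tcp_pos: [0.6265, 0.0858, 0.0122]
tcp_rot: [[1.0, -0.001, -0.01], [-0.001, -1.0, -0.002], [-0.01, 0.002, -1.0]]
contact_force: [-0.1, 0.3, 0.2]
width: 0.0852
```

Call:
move_arm --pt "2.5 0 0 0 0" --pt "2.5 0 0 0 0" --pt "2.5 0 0 0 0" --pt "2.5 0 0 0 0" --pt "2.5 0 0 0 0" --pt "2.5 0 0 0 0" --newtons 60

```text
t: 15.9
tcp_pos: [0.6267, 0.0858, 0.0127]
tcp_rot: [[1.0, -0.001, -0.009], [-0.001, -1.0, -0.002], [-0.009, 0.002, -1.0]]
contact_force: [-0.2, -0.7, 1.3]
width: 0.0333
```

```bash
python3 - <<'E'
from h import *
im,d=manip.read_camera("scene");cv2.imwrite(f"pics/s6.png",cv2.resize(im[90:290,160:380],None,fx=3,fy=3)[:,:,::-1])
E
```

```text
(no output)
```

View pics/s6.png

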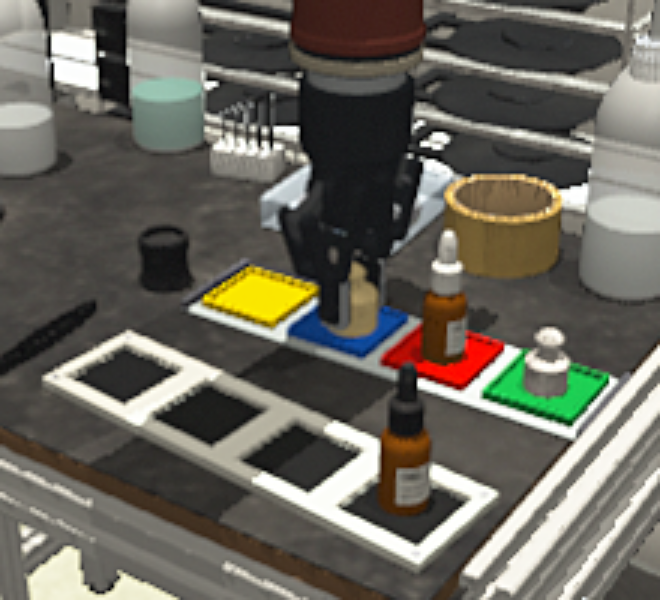

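Call:
move_arm --pt "2.5 0 0 -1.0 0" --pt "2.5 0 0 -2.0 0" --pt "2.5 0 0 -2.5 0" --pt "2.5 0 0 -2.0 0" --pt "2.5 -1.0 0 -0.8 0" --pt "2.5 -2.5 0.5 0 0" --pt "2.5 -3.5 1.5 0 0" --pt "2.5 -3.5 2.0 0 0" --pt "2.5 -2.0 1.5 0 0" --pt "2.5 -1.0 0.8 0 0" --pt "2.5 0 0 0 0" --pt "2.5 0 0 0 0"

```text
t: 17.45
tcp_pos: [0.4856, 0.0223, 0.1044]
tcp_rot: [[1.0, 0.001, -0.008], [0.001, -1.0, 0.001], [-0.008, -0.001, -1.0]]
contact_force: [-0.3, -0.1, -2.8]
width: 0.0328
```

Call:
move_arm --pt "2.5 -0.2 0.4 1.0 0" --pt "2.5 -0.1 0.3 2.0 0" --pt "2.5 0 0 2.0 0" --pt "2.5 0 0 1.0 0" --pt "2.5 0 0 0.5 0" --pt "2.5 0 0 0 0" --pt "2.5 0 0 0 0"

```text
t: 18.32
tcp_pos: [0.4841, 0.0156, 0.0358]
tcp_rot: [[1.0, 0.003, -0.008], [0.003, -1.0, -0.001], [-0.008, 0.001, -1.0]]
contact_force: [0.7, -0.5, -2.8]
width: 0.0333
```

```bash
python3 - <<'E'
from h import *
im,d=manip.read_camera("scene");cv2.imwrite(f"pics/s7.png",cv2.resize(im[90:290,160:380],None,fx=3,fy=3)[:,:,::-1])
E
```

```text
(no output)
```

View pics/s7.png

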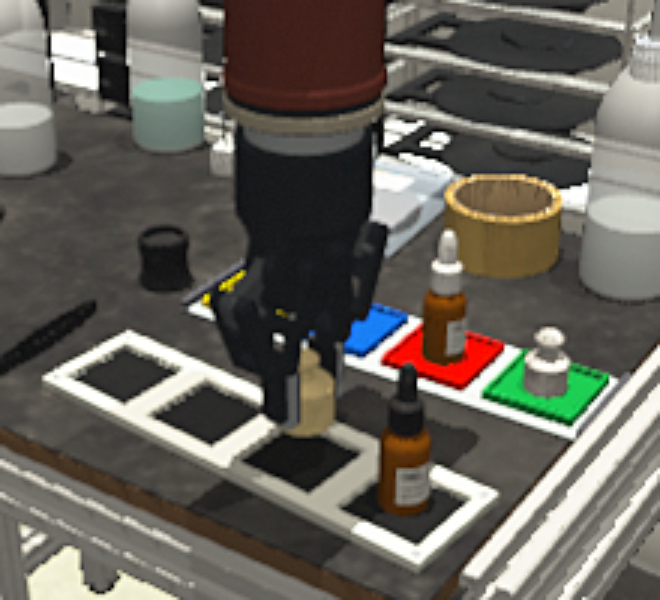

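Call:
move_arm --pt "2.5 -0.1 0 0.6 0" --pt "2.5 0 0 0.7 0" --pt "2.5 0 0 0.5 0" --pt "2.5 0 0 0.2 0" --pt "2.5 0 0 0.1 0" --pt "2.5 0 0 0 0"

```text
t: 19.12
tcp_pos: [0.4833, 0.0158, 0.0139]
tcp_rot: [[1.0, 0.003, -0.007], [0.003, -1.0, -0.001], [-0.007, 0.001, -1.0]]
contact_force: [0.2, 0.3, -2.7]
width: 0.0333
```

Call:
move_arm --pt "2.5 0 0 0.2 0" --pt "2.5 0 0 0.15 0" --pt "2.5 0 0 0.1 0"

```text
t: 19.5
tcp_pos: [0.4836, 0.0159, 0.0095]
tcp_rot: [[1.0, 0.003, -0.006], [0.003, -1.0, -0.0], [-0.006, 0.0, -1.0]]
contact_force: [-4.1, -0.6, 11.6]
width: 0.0333
```

Contact, 12 N. I'll ease off and open.

Call:
move_arm --pt "2.5 0 0 0 0" --pt "2.5 0 0 0 0" --pt "4.5 0 0 0 0" --pt "6.0 0 0 0 0" --pt "8.5 0 0 0 0" --pt "8.5 0 0 0 0" --pt "8.5 0 0 -1.0 0" --pt "8.5 0 0 -2.0 0" --pt "8.5 0 0 -3.0 0" --pt "8.5 0 0 -3.5 0" --pt "8.5 0 0 -2.5 0" --pt "8.5 0 0 -0.5 0" --pt "8.5 0 0 0 0" --pt "8.5 0 0 0 0"

```text
t: 21.25
tcp_pos: [0.4844, 0.0152, 0.1407]
tcp_rot: [[1.0, 0.002, -0.005], [0.002, -1.0, -0.0], [-0.005, 0.0, -1.0]]
contact_force: [0.0, -0.0, 0.2]
width: 0.0854
```

```bash
python3 - <<'E'
from h import *
im,d=manip.read_camera("scene");cv2.imwrite(f"pics/s8.png",cv2.resize(im[90:290,160:380],None,fx=3,fy=3)[:,:,::-1])
rows((.6305,.0125,.028),0,1)
E
```

```text
t 21.3 p [0.4843 0.0151 0.1406] yaw 0.001 w 0.0852 F [ 1.1  0.6 -0.8]
[[8.5, np.float64(14.6), np.float64(0.29), np.float64(11.3), np.float64(0.001)]]
```

View pics/s8.png

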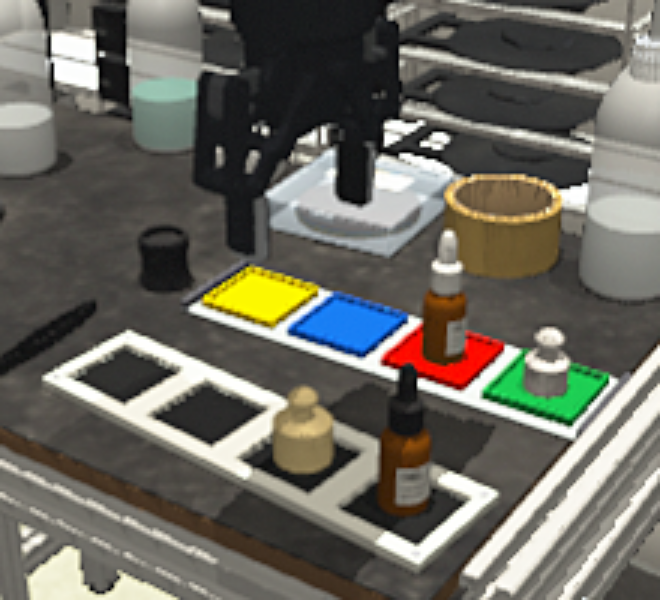

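The brass weight stands in the third pocket. Next is the white-capped bottle.

Call:
move_arm --pt "8.5 1.0 0 0 0" --pt "8.5 2.5 0.1 0 0" --pt "8.5 3.5 0.1 0 0" --pt "8.5 3.5 0.1 0 0" --pt "8.5 2.2 0 0 0" --pt "8.5 1.2 0 0 0" --pt "8.5 0.3 0 0 0" --pt "8.5 0 0 0 0" --pt "8.5 0 0 0 0"

```text
t: 22.42
tcp_pos: [0.6308, 0.0125, 0.1338]
tcp_rot: [[1.0, 0.004, -0.012], [0.004, -1.0, -0.003], [-0.012, 0.003, -1.0]]
contact_force: [-0.1, -0.2, 0.4]
width: 0.0852
```

Call:
move_arm --pt "8.5 0.1 0 1.0 0" --pt "8.5 0 0 2.0 0" --pt "8.5 0 0 2.5 0" --pt "8.5 0 0 2.0 0" --pt "8.5 0 0 1.5 0" --pt "8.5 0 0 0.6 0" --pt "8.5 0 0 0 0" --pt "8.5 0 0 0 0"

```text
t: 23.42
tcp_pos: [0.6292, 0.0126, 0.0313]
tcp_rot: [[1.0, 0.004, -0.013], [0.004, -1.0, -0.002], [-0.013, 0.002, -1.0]]
contact_force: [0.1, 0.0, -0.6]
width: 0.0849
```

Call:
move_arm --pt "8.5 0.1 0 0.2 0" --pt "8.5 0 0 0.1 0" --pt "8.5 0 0 0 0" --pt "2.0 0 0 0 0" --pt "2.0 0 0 0 0" --pt "2.0 0 0 0 0" --pt "2.0 0 0 0 0" --pt "2.0 0 0 0 0" --pt "2.0 0 0 0 0" --newtons 30

```text
t: 24.55
tcp_pos: [0.6314, 0.0127, 0.0299]
tcp_rot: [[1.0, 0.004, -0.01], [0.004, -1.0, -0.001], [-0.01, 0.001, -1.0]]
contact_force: [-0.4, 0.8, 0.1]
width: 0.0274
```

```bash
python3 - <<'E'
from h import *
im,d=manip.read_camera("scene");cv2.imwrite(f"pics/s9.png",cv2.resize(im[90:290,160:380],None,fx=3,fy=3)[:,:,::-1])
rows((.4825,.0893,.15),0,1)
E
```

```text
t 24.6 p [0.6314 0.0128 0.0299] yaw 0.004 w 0.0276 F [-1.1  0.7  0.7]
[[8.5, np.float64(-14.9), np.float64(-7.7), np.float64(-12.0), np.float64(0.004)]]
```

View pics/s9.png

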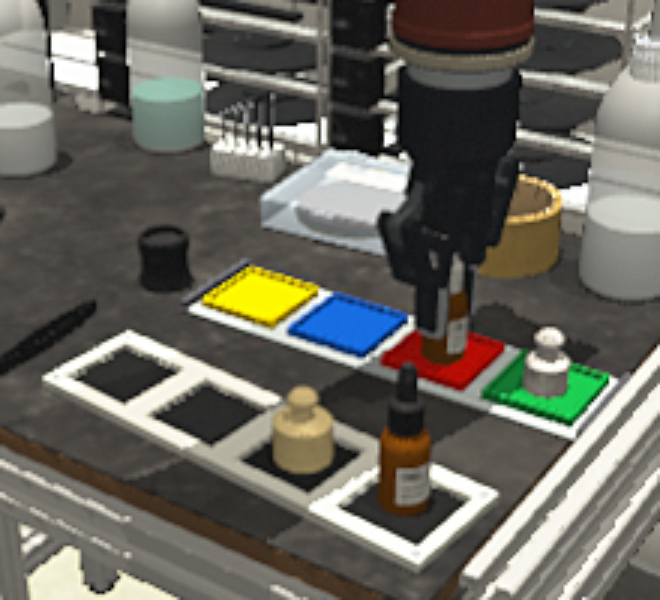

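Call:
move_arm --pt "2.0 0 0 -1.0 0" --pt "2.0 0 0 -2.0 0" --pt "2.0 0 0 -3.0 0" --pt "2.0 0 0 -2.0 0" --pt "2.0 -1.0 -0.5 -0.8 0" --pt "2.0 -2.5 -1.0 0 0" --pt "2.0 -3.5 -2.0 0 0" --pt "2.0 -3.5 -2.0 0 0" --pt "2.0 -2.3 -1.2 0 0" --pt "2.0 -1.2 -0.5 0 0" --pt "2.0 0 0 0 0" --pt "2.0 0 0 0 0"

```text
t: 26.1
tcp_pos: [0.4861, 0.0864, 0.1278]
tcp_rot: [[1.0, 0.004, -0.006], [0.004, -1.0, 0.001], [-0.006, -0.001, -1.0]]
contact_force: [0.3, 0.4, -1.2]
width: 0.0278
```

Call:
move_arm --pt "2.0 -0.2 -0.2 1.0 0" --pt "2.0 -0.1 -0.1 2.0 0" --pt "2.0 0 0 2.5 0" --pt "2.0 0 0 1.5 0" --pt "2.0 0 0 0.8 0" --pt "2.0 0 0 0 0" --pt "2.0 0 0 0 0"

```text
t: 26.98
tcp_pos: [0.4851, 0.087, 0.0457]
tcp_rot: [[1.0, -0.0, -0.005], [-0.0, -1.0, -0.002], [-0.005, 0.002, -1.0]]
contact_force: [0.2, -0.8, -0.7]
width: 0.0275
```

```bash
python3 - <<'E'
from h import *
im,d=manip.read_camera("scene");cv2.imwrite(f"pics/s10.png",cv2.resize(im[90:290,160:380],None,fx=3,fy=3)[:,:,::-1])
rows((.4825,.0893,.0269),0,1)
E
```

```text
t 27.02 p [0.4851 0.0871 0.0458] yaw -0.0 w 0.0275 F [ 0.3 -0.6 -0.9]
[[8.5, np.float64(-0.26), np.float64(-0.22), np.float64(1.9), np.float64(-0.0)]]
```

View pics/s10.png

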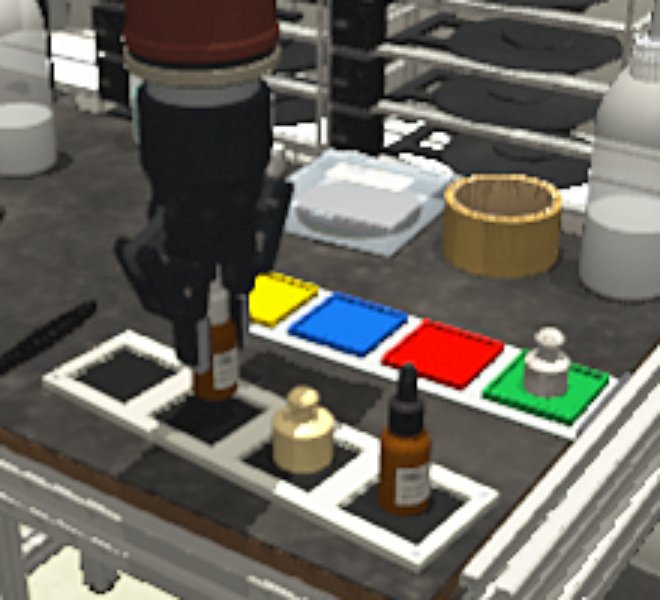

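Call:
move_arm --pt "2.0 -0.2 -0.2 0.5 0" --pt "2.0 0 0 0.6 0" --pt "2.0 0 0 0.3 0" --pt "2.0 0 0 0.1 0" --pt "2.0 0 0 0.1 0" --pt "2.0 0 0 0 0"

```text
t: 27.78
tcp_pos: [0.4835, 0.0897, 0.0296]
tcp_rot: [[1.0, 0.0, -0.003], [0.0, -1.0, -0.001], [-0.003, 0.001, -1.0]]
contact_force: [-0.6, -0.1, -0.5]
width: 0.0279
```

Call:
move_arm --pt "2.0 0 0 0.2 0" --pt "2.0 0 0 0.1 0" --pt "2.0 0 0 0.05 0"

```text
t: 28.15
tcp_pos: [0.4837, 0.0898, 0.0266]
tcp_rot: [[1.0, 0.0, -0.004], [0.0, -1.0, -0.0], [-0.004, 0.0, -1.0]]
contact_force: [-4.6, -1.3, 13.5]
width: 0.0277
```

Call:
move_arm --pt "2.0 0 0 0 0" --pt "2.0 0 0 0 0" --pt "4.0 0 0 0 0" --pt "5.5 0 0 0 0" --pt "7.0 0 0 0 0" --pt "8.5 0 0 0 0" --pt "8.5 0 0 0 0" --pt "8.5 0 0 -1.0 0" --pt "8.5 0 0 -2.0 0" --pt "8.5 0 0 -3.0 0" --pt "8.5 0 0 -3.0 0" --pt "8.5 0 0 -2.0 0" --pt "8.5 0 0 0 0" --pt "8.5 0 0 0 0"

```text
t: 29.9
tcp_pos: [0.4843, 0.0891, 0.1427]
tcp_rot: [[1.0, -0.001, -0.002], [-0.001, -1.0, 0.0], [-0.002, -0.0, -1.0]]
contact_force: [0.2, -0.9, 0.5]
width: 0.0851
```

```bash
python3 - <<'E'
from h import *
im,d=manip.read_camera("scene");cv2.imwrite(f"pics/s11.png",cv2.resize(im[90:290,160:380],None,fx=3,fy=3)[:,:,::-1])
rows((.6388,-.061,.012),0,1)
E
```

```text
t 29.95 p [0.4843 0.0891 0.1427] yaw -0.002 w 0.0852 F [ 0.2 -0.7  0. ]
[[8.5, np.float64(15.5), np.float64(15.0), np.float64(13.1), np.float64(-0.002)]]
```

View pics/s11.png

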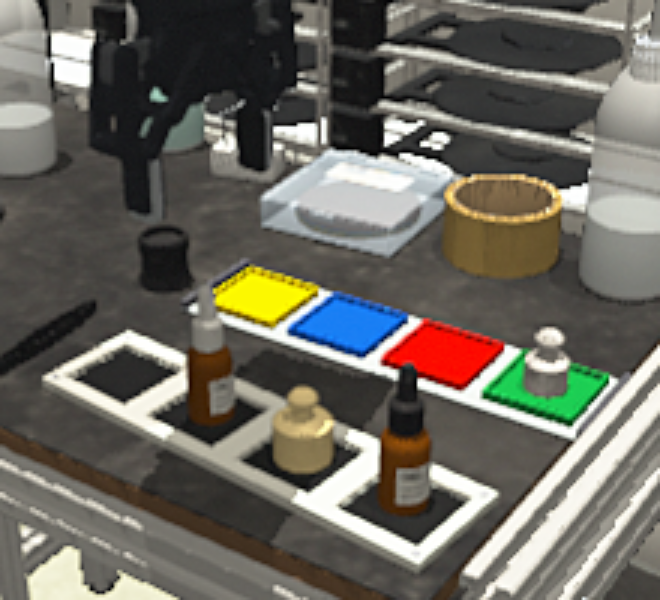

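```bash
python3 - <<'E'
from h import *
X=cloud("top",np.load("pics/top0.npz")["d"])
for v in (130,160,190):
    print([tuple(X[v,u].round(3)) for u in range(338,362,2)])
for (u,v) in ((317,85),(268,100),(317,60)): print(X[v,u].round(3))
E
```

```text
[(np.float64(0.723), np.float64(-0.101), np.float64(-0.027)), (np.float64(0.719), np.float64(-0.102), np.float64(-0.01)), (np.float64(0.714), np.float64(-0.102), np.float64(0.009)), (np.float64(0.714), np.float64(-0.106), np.float64(0.012)), (np.float64(0.713), np.float64(-0.11), np.float64(0.015)), (np.float64(0.716), np.float64(-0.118), np.float64(0.002)), (np.float64(0.717), np.float64(-0.123), np.float64(0.002)), (np.float64(0.713), np.float64(-0.124), np.float64(0.015)), (np.float64(0.714), np.float64(-0.129), np.float64(0.014)), (np.float64(0.747), np.float64(-0.169), np.float64(-0.115)), (np.float64(0.747), np.float64(-0.175), np.float64(-0.115)), (np.float64(0.748), np.float64(-0.181), np.float64(-0.117))]
[(np.float64(0.644), np.float64(-0.093), np.float64(0.009)), (np.float64(0.646), np.float64(-0.099), np.float64(0.002)), (np.float64(0.644), np.float64(-0.102), np.float64(0.009)), (np.float64(0.645), np.float64(-0.108), np.float64(0.005)), (np.float64(0.644), np.float64(-0.111), np.float64(0.011)), (np.float64(0.644), np.float64(-0.115), np.float64(0.014)), (np.float64(0.6
[... 435 characters left out ...]
64(-0.099), np.float64(0.001)), (np.float64(0.579), np.float64(-0.111), np.float64(-0.029)), (np.float64(0.58), np.float64(-0.116), np.float64(-0.03)), (np.float64(0.578), np.float64(-0.115), np.float64(-0.006)), (np.float64(0.576), np.float64(-0.114), np.float64(0.015)), (np.float64(0.576), np.float64(-0.119), np.float64(0.016)), (np.float64(0.577), np.float64(-0.127), np.float64(-0.0)), (np.float64(0.577), np.float64(-0.131), np.float64(0.004)), (np.float64(0.576), np.float64(-0.133), np.float64(0.013)), (np.float64(0.576), np.float64(-0.138), np.float64(0.014)), (np.float64(0.577), np.float64(-0.143), np.float64(0.012))]
[ 0.781 -0.026  0.111]
[ 0.783  0.069 -0.001]
[ 0.809 -0.016  0.17 ]
```

Call:
move_arm --pt "8.5 1.0 1.0 0 0" --pt "8.5 2.5 2.5 0 0" --pt "8.5 3.8 3.8 0 0" --pt "8.5 3.8 3.8 0 0" --pt "8.5 2.3 2.0 0 0" --pt "8.5 1.2 0.9 0 0" --pt "8.5 0.3 0.2 0 0" --pt "8.5 0 0 0 0" --pt "8.5 0 0 0 0"

```text
t: 31.08
tcp_pos: [0.6327, -0.0536, 0.134]
tcp_rot: [[1.0, 0.005, -0.014], [0.004, -1.0, -0.001], [-0.014, 0.001, -1.0]]
contact_force: [-0.4, 0.2, 0.1]
width: 0.0849
```

Call:
move_arm --pt "8.5 0.4 0.4 1.0 0" --pt "8.5 0.3 0.3 2.0 0" --pt "8.5 0 0 2.0 0" --pt "8.5 0 0 2.0 0" --pt "8.5 0 0 1.0 0" --pt "8.5 0 0 0 0" --pt "8.5 0 0 0 0"

```text
t: 31.95
tcp_pos: [0.6375, -0.0593, 0.047]
tcp_rot: [[1.0, 0.006, -0.016], [0.006, -1.0, -0.001], [-0.016, 0.0, -1.0]]
contact_force: [-0.2, -0.1, 0.3]
width: 0.0845
```

```bash
python3 - <<'E'
from h import *
im,d=manip.read_camera("scene");cv2.imwrite(f"pics/s12.png",cv2.resize(im[90:290,160:380],None,fx=3,fy=3)[:,:,::-1])
rows((.6388,-.061,.012),0,1)
E
```

```text
t 32.0 p [ 0.6375 -0.0593  0.0471] yaw 0.006 w 0.0853 F [-0.   0.1 -0.7]
[[8.5, np.float64(0.13), np.float64(0.17), np.float64(3.5), np.float64(0.006)]]
```

View pics/s12.png

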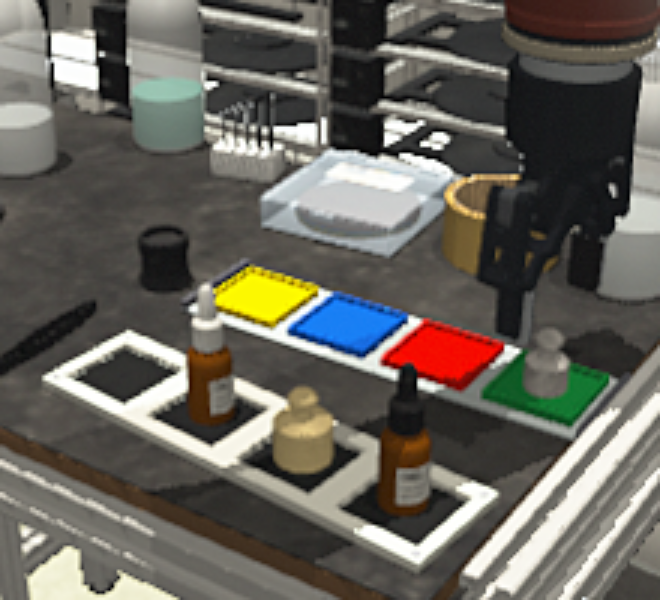

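Call:
move_arm --pt "8.5 0.15 0.15 0.5 0" --pt "8.5 0.1 0 1.0 0" --pt "8.5 0 0 1.0 0" --pt "8.5 0 0 0.6 0" --pt "8.5 0 0 0.1 0" --pt "8.5 0 0 0 0" --pt "8.5 0 0 0 0"

```text
t: 32.88
tcp_pos: [0.6404, -0.0609, 0.0138]
tcp_rot: [[1.0, 0.006, -0.014], [0.006, -1.0, -0.0], [-0.014, 0.0, -1.0]]
contact_force: [-0.6, 0.2, 0.2]
width: 0.0854
```

Call:
move_arm --pt "8.5 -0.1 0 0.15 0" --pt "8.5 0 0 0.1 0" --pt "8.5 0 0 0 0" --pt "2.0 0 0 0 0" --pt "2.0 0 0 0 0" --pt "2.0 0 0 0 0" --pt "2.0 0 0 0 0" --pt "2.0 0 0 0 0" --pt "2.0 0 0 0 0" --newtons 45

```text
t: 34.0
tcp_pos: [0.6396, -0.0609, 0.012]
tcp_rot: [[1.0, 0.006, -0.013], [0.006, -1.0, 0.0], [-0.013, -0.0, -1.0]]
contact_force: [0.6, -0.3, 1.2]
width: 0.0254
```

```bash
python3 - <<'E'
from h import *
im,d=manip.read_camera("scene");cv2.imwrite(f"pics/s13.png",cv2.resize(im[90:290,160:380],None,fx=3,fy=3)[:,:,::-1])
rows((.483,.164,.12),0,1)
E
```

```text
t 34.05 p [ 0.6397 -0.0609  0.012 ] yaw 0.006 w 0.0257 F [-0.5  1.   1.1]
[[8.5, np.float64(-15.5), np.float64(-22.6), np.float64(-10.8), np.float64(0.006)]]
```

View pics/s13.png

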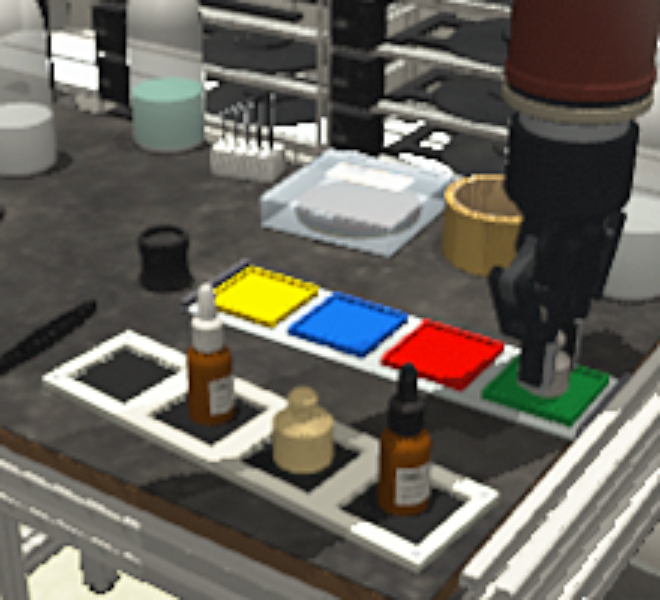

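Call:
move_arm --pt "2.0 0 0 -1.0 0" --pt "2.0 0 0 -2.0 0" --pt "2.0 0 0 -3.0 0" --pt "2.0 0 0 -3.0 0" --pt "2.0 0 0 -2.0 0" --pt "2.0 0 -1.0 -0.8 0" --pt "2.0 -1.0 -2.5 0 0" --pt "2.0 -2.5 -3.5 0 0" --pt "2.0 -3.0 -4.0 0 0" --pt "2.0 -3.0 -4.0 0 0" --pt "2.0 -2.5 -3.0 0 0" --pt "2.0 -1.5 -2.0 0 0" --pt "2.0 -0.7 -1.0 0 0" --pt "2.0 0 0 0 0" --pt "2.0 0 0 0 0"

```text
t: 35.92
tcp_pos: [0.493, 0.1576, 0.1422]
tcp_rot: [[1.0, 0.008, -0.01], [0.008, -1.0, 0.001], [-0.01, -0.001, -1.0]]
contact_force: [0.4, -0.6, -1.3]
width: 0.0254
```

Call:
move_arm --pt "2.0 -0.5 -0.3 1.0 0.008" --pt "2.0 -0.4 -0.3 2.0 0" --pt "2.0 0 0 3.0 0" --pt "2.0 0 0 2.5 0" --pt "2.0 0 0 1.0 0" --pt "2.0 0 0 0.5 0" --pt "2.0 0 0 0 0" --pt "2.0 0 0 0 0"

```text
t: 36.92
tcp_pos: [0.4846, 0.1595, 0.0382]
tcp_rot: [[1.0, -0.011, -0.009], [-0.011, -1.0, -0.001], [-0.009, 0.001, -1.0]]
contact_force: [-0.3, 0.2, -1.2]
width: 0.0254
```

```bash
python3 - <<'E'
from h import *
im,d=manip.read_camera("scene");cv2.imwrite(f"pics/s14.png",cv2.resize(im[90:290,160:380],None,fx=3,fy=3)[:,:,::-1])
rows((.483,.164,.009),0,1)
E
```

```text
t 36.98 p [0.4846 0.1595 0.0382] yaw -0.011 w 0.0257 F [ 0.1 -0.3 -1.3]
[[8.5, np.float64(-0.17), np.float64(-0.45), np.float64(2.9), np.float64(-0.011)]]
```

View pics/s14.png

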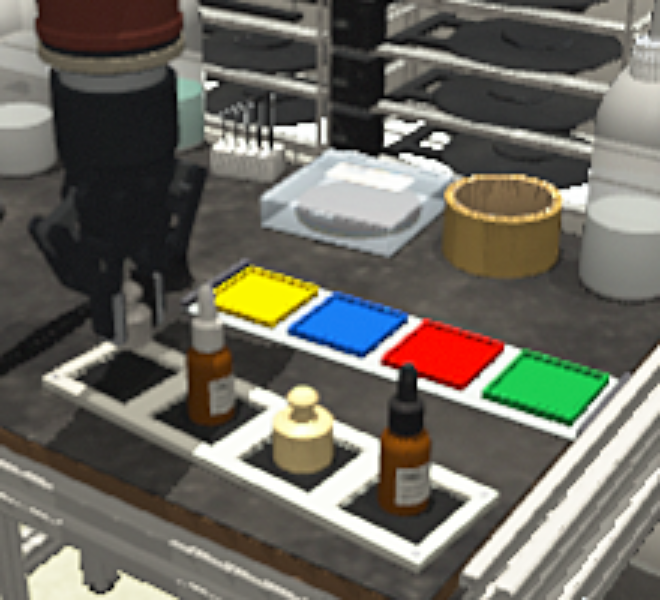

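Call:
move_arm --pt "2.0 -0.15 -0.4 0.6 0" --pt "2.0 0 0 0.8 0" --pt "2.0 0 0 0.6 0" --pt "2.0 0 0 0.2 0" --pt "2.0 0 0 0.1 0" --pt "2.0 0 0 0 0"

```text
t: 37.72
tcp_pos: [0.4831, 0.1642, 0.0141]
tcp_rot: [[1.0, -0.01, -0.008], [-0.01, -1.0, -0.0], [-0.008, 0.0, -1.0]]
contact_force: [-1.4, 0.0, -1.2]
width: 0.0255
```

Call:
move_arm --pt "2.0 0 0 0.2 0" --pt "2.0 0 0 0.15 0" --pt "2.0 0 0 0.1 0"

```text
t: 38.1
tcp_pos: [0.4834, 0.1643, 0.0097]
tcp_rot: [[1.0, -0.01, -0.007], [-0.01, -1.0, 0.0], [-0.007, -0.0, -1.0]]
contact_force: [-0.5, 1.1, -2.0]
width: 0.0258
```

Call:
move_arm --pt "2.0 0 0 0.1 0" --pt "2.0 0 0 0.05 0"

```text
t: 38.35
tcp_pos: [0.4835, 0.1644, 0.0088]
tcp_rot: [[1.0, -0.01, -0.008], [-0.01, -1.0, 0.001], [-0.008, -0.001, -1.0]]
contact_force: [-4.7, -2.0, 12.6]
width: 0.0253
```

Contact. I'll open, rise, and move back so both cameras have a clear view.

Call:
move_arm --pt "2.0 0 0 0 0" --pt "2.0 0 0 0 0" --pt "4.0 0 0 0 0" --pt "6.0 0 0 0 0" --pt "8.5 0 0 0 0" --pt "8.5 0 0 0 0" --pt "8.5 0 0 -1.0 0" --pt "8.5 0 0 -2.0 0" --pt "8.5 0 0 -3.0 0" --pt "8.5 0 0 -4.0 0" --pt "8.5 0 0 -4.0 0" --pt "8.5 0 0 -2.0 0" --pt "8.5 0 0 0 0"

```text
t: 39.98
tcp_pos: [0.4854, 0.1635, 0.1778]
tcp_rot: [[1.0, -0.013, -0.005], [-0.013, -1.0, 0.002], [-0.005, -0.002, -1.0]]
contact_force: [-0.2, -0.2, -0.3]
width: 0.0849
```

Call:
move_arm --pt "8.5 0 -2.0 0 -0.05" --pt "8.5 0 -4.0 0 -0.1" --pt "8.5 0 -4.0 0 -0.1" --pt "8.5 0 -4.0 0 -0.1" --pt "8.5 0 -4.0 0 -0.1" --pt "8.5 0 -4.0 0 0" --pt "8.5 0 -3.0 0 0" --pt "8.5 0 -1.0 0 0" --pt "8.5 0 0 0 0" --pt "8.5 0 0 0 0"

```text
t: 41.22
tcp_pos: [0.4103, 0.4243, 0.1697]
tcp_rot: [[0.89, 0.456, -0.013], [0.456, -0.89, -0.006], [-0.015, -0.001, -1.0]]
contact_force: [-0.2, -0.6, -0.2]
width: 0.0851
```

```bash
python3 - <<'E'
from h import *
a,d=manip.read_camera("scene");b,d2=manip.read_camera("top")
o=np.hstack([cv2.resize(a[130:270,170:350],(400,311)),cv2.resize(b[130:260,195:362],(400,311))])
cv2.imwrite("pics/fin.png",o[:,:,::-1]);X=cloud("top",d2)
for i,(u,v) in enumerate(((223,229),(257,230),(290,231),(323,231))):
    P=X[v-25:v+12,u-14:u+14].reshape(-1,3);q=P[(P[:,2]>.012)&(P[:,2]<.12)]
    if len(q)==0: print(i,"none");continue
    lo=q[q[:,2]<.5*q[:,2].max()];hi=q[q[:,2]>.7*q[:,2].max()]
    print(i,q[:,2].max().round(3),"mid",((q.min(0)+q.max(0))/2).round(3),"top",hi.mean(0).round(4))
s=manip.get_state();print(s["t"],s["tcp_pos"])
E
```

```text
0 0.046 mid [0.485 0.163 0.03 ] top [0.4845 0.1637 0.0414]
1 0.096 mid [0.485 0.089 0.057] top [0.4846 0.0893 0.0789]
2 0.05 mid [0.484 0.016 0.031] top [0.4844 0.0154 0.0472]
3 0.096 mid [ 0.484 -0.057  0.054] top [ 0.4841 -0.0561  0.0792]
41.325 [0.41051101 0.42420226 0.16986047]
```

View pics/fin.png

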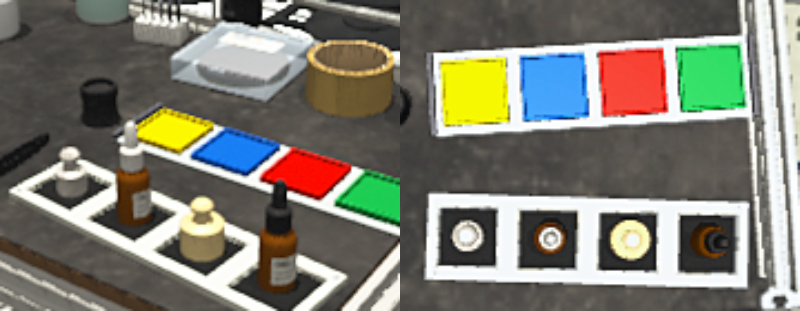

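Both views show steel, white, brass and black from left to right, upright in their pockets. The measured tops are 46, 96, 50 and 96 mm against 43, 95, 49 and 95 mm expected. All four inserts are empty.

```bash
python3 -c "
from rig import manip
print(manip.job_done())"
```

```text
the job is handed in; nothing more can be done
None
```

All four pieces are in the working rack in reverse order, and I handed the job in at about 41 s. From left to right the pockets hold the steel weight, the white-capped bottle, the brass weight and the black-capped bottle.

**Placing:** I lowered each piece until the wrist felt the pocket floor, eased off, then opened the fingers. The highest force reading was 27 N, from the first bottle; the others were 12–14 N.

**Last checks:**
- **Position:** both cameras show all four upright, with centres within about 4 mm of their pocket centres.
- **Height:** the measured tops are within about 1–3 mm of what pieces standing on the pocket floors should read.
- **Clearance:** the arm had moved well clear, and all four storage inserts are empty.

None of the checks failed. Two small things were off:
- The tool stayed tilted by up to about 0.015 rad.
- The finger openings read 1.5–3 mm under the stated diameters, probably because the pads compress.

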